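# Hang the inline driver in the yoke of the spring-balanced tool arm

## Robot

A 7-joint arm with a two-finger parallel gripper is mounted at the origin on a cart in front of the work surface, level with it; the furniture and walls round the work are solid. World frame = base frame: x ahead of the robot, y to its left, z up, the work surface at z = 0. Lengths are in mm, angles in rad, forces in N, time in s.
With the tool pointing down it reaches from about 425 to 800 mm from the base axis. Payload 8.3 kg.
Tool frame: the origin (TCP) lies at the very end of the fingers, on their centre line; the grasp point (between the pads) lies 19 mm behind it; z points along the fingers, x is the direction in which the jaws open and shut, and the axes are right-handed (so a half turn about z gives the same grasp; the last joint's range is limited). The gripper opens to 85 mm and grips with 20 to 120 N. Pads are 22 mm wide; open, the fingers measure 114 mm over their backs; the gripper's body (76 mm by 85 mm) begins 54 mm behind the grasp point. The pads swing forward as they close: fully open they stand 13 mm farther back than shut.
Start: joints at [1.181, 0.383, 0.016, 1.37, -0.006, 1.388, -0.046], TCP at [200.671, -591.888, 204.079] pointing down, gripper open.
Joint ranges: [-2.95, 2.95], [-0.25, 2.06], [-1.52, 1.56], [0.18, 2.33], [-1.44, 4.58], [0.02, 2.06], [-3.01, 3.01]. Speed limits (rad/s): [2.39, 2.39, 3.01, 3.01, 3.14, 3.14, 3.14].

## Interface

Orientations are given as a unit quaternion [x, y, z, w].
In Python, from rig import bot gives the robot as it stands.
- The arm moves only by the tool carry_out, never from a script. Its argument "targets" is a list of rows, each an object with "delta_rot": the turn, a rotation vector about the tool's x, y, z in degrees, a list of three; "translation": the shift along the tool's x, y, z in mm, a list of three; "gripper": the finger opening in mm, from 0 to 85.4. A call has 1 to 5 rows; each row shifts and turns the commanded pose from where the row before left it, along the tool's axes as they then stand; what a row does not reach is not made up. A row lasts 1/8 s, in which the tool goes at most 62.5 mm and 10.7 degrees, less where a joint would pass 70% of its speed; a pose out of reach is approached as far as the arm can. A call with a gripper value outside its range is refused whole. The fingers move at their own pace and stop on an object; "squeeze" is the grip in N (left out, the last holds). Time passes only in rows, so rows that do not move let the fingers close. It gives the time, the measured TCP pose, the force and the opening at its end, in the units of the state.
- bot.observe(): the state, without advancing time (a new reading comes with each control period).
- bot.read_camera(name): name is "scene" or "side" or "wrist"; returns the picture (480x640x3 uint8, red, green, blue); there is no depth.
- bot.get_calibration(name): a dict with "fx", "fy", "cx", "cy" (pixels), "world_to_cam" (4x4, takes a point from world to camera coordinates). Camera axes: x right, y up, looking along -z (the intrinsics and any distortion apply to the point x, -y, -z); pixel columns grow to the right and rows downward; lengths in mm; the calibration is good to about 2 mm. The wrist camera is an equidistant fisheye: a pixel r from the principal point sees the ray r / f radians off the axis. A picture is of the moment at which its call begins: read the wrist's pose just before it. get_calibration takes no time and is no camera call; for the wrist camera it gives the pose at the moment of the call.
- bot.close_job(): hands the job in, once; it reports no verdict.
Trained networks look in the newest picture that a camera, given by its name, has taken for a name from the list of things; names that differ only in an ending like _2 or _b are one class to them, and where a whole thing is asked for, a point or a joint stands for the part that bears it (a point fixed in the world has none). Each returns a list of dicts, best first, with "confidence" (0 to 1); they miss things now and then, are a little off and sometimes report something else, mostly with a low value. They report only what shows in the picture. A call takes as long as a camera call. They do not tell look-alikes from the thing itself.
- bot.search_frame(camera, query): "at" ([column, row] as shares, 0 to 1, of the picture: columns of its width, rows of its height, amid what is visible of it).
- bot.pinpoint(camera, query): "at" ([column, row] as shares, 0 to 1, of the picture: columns of its width, rows of its height: a listed point, or the origin of a listed thing).
The state is a dict: "time_s": time; "q": joint angles; "dq": joint speeds; "joint_torque": joint torques, N m; "eef_pos": TCP position; "orientation": TCP orientation; "force": force on the tool from outside, world axes, zero at the start; "wrist_torque": the same for the moment, N m; "opening": finger opening in mm.
Only numpy, scipy, OpenCV 4.12 (cv2) and the standard library are available. Lean on these libraries where they do the work, as an engineer would, in place of code of your own. Each camera call takes 0.05 s, during which the arm holds its last target. There are 200 camera calls.

## Task

Take the cordless inline screwdriver out of its bench rest and hang it upright in the open fork at the end of the spring-balanced arm, neck slid in through the mouth and collar dropped fully home inside the raised rim. The arm sinks under the weight: keep hold of the driver and ease it down until the spring carries all of it and the arm has settled, and only then let go, so that the arm neither drops nor springs up. Never force the driver against the arm, and leave the parts standing round about alone.

Things in the scene. Friction and masses are not known exactly. Their poses are not given: they have to be found in the camera images.
- driver: cordless inline screwdriver, upright in its rest, 166 mm long, 0.4 to 0.87 kg (varies, not told). Origin at the tip of its bit, z up its axis. From the tip: bit and chuck to 34 mm (18 mm wide at most), steel neck 26 mm diameter to 62 mm, collar 62 to 72 mm, then round black body 44 mm diameter from 82 to 166 mm: hold it there from above, any yaw, about 135 mm from the tip
- collar (a point): centre of the flat underside of the driver's steel collar, 62 mm above the tip of the bit; z up the driver's axis. The collar is 54 mm in diameter and 10 mm thick, its underside chamfered 4.5 mm down to 45 mm diameter
- driver_rest: bench rest, fixed: grey tube 60 mm diameter, 66 mm high, bore 31 mm, on a flat 92 mm foot. The driver hangs in it by its collar with neck and bit in the bore: lift it straight up 65 mm or more to clear it. Origin at the centre of its underside
- balancer: spring-balanced tool arm: grey post on a 110 mm foot bolted to the bench; a swivel head (top 185 mm high) carries two parallel links 250 mm long with a spring, and at their end an aluminium fork (the yoke), kept level. Origin under the foot's centre; at swivel 0 the arm points along this body's -y
- seat (a point): centre of the yoke's pocket, on the upper face of the fork plate; unloaded 308 mm out from the post and 221 mm above the bench. z up; this point's -y points outward through the fork's mouth, +y back to the post. A dark rim 6 mm high, 57 mm inner diameter, stands round the pocket: bring the collar in above the rim, then lower it inside, down onto the plate. A bracket 45 mm behind rises 20 mm above the seat
- mouth (a point): middle of the fork's open mouth, 55 mm outward (-y of seat) from the seat centre, level with the plate's upper face; same axes as seat. The plate is 8 mm thick. The slot for the neck is 29 mm wide, flares to about 50 mm at the mouth, and ends squarely 14.5 mm behind the seat centre: a neck touching that end is 1.5 mm too far in
- lift_arm (a joint): angle of the links: 0 on the upper stop (unloaded, rising 0.26 rad outward), grows as the arm sinks, lower stop 0.6. The seat sinks 0.24 m per rad on its 250 mm arc, so it also shifts outward by up to 9 mm. It starts to sink at 2.8 N and gives 20 mm per further newton: the driver balances between 0.08 and 0.48. Lightly damped. Dropping or springing up means over 0.5 rad/s (0.12 m/s at the seat), or 0.25 once let go
- swivel (a joint): turn of the arm about its post, radians, counter-clockwise from above, 0 with the arm along the balancer's -y. It turns under about 0.1 N at the yoke and stays where it is left: the yoke gives way sideways but is rigid along the arm, where a push left between driver and fork hides weight by friction until it is eased off
- chuck: bystander: drill chuck standing near the front edge, 54 mm diameter, 82 mm high; origin under its centre; leave it alone
- collet_a: bystander: collet standing behind the rest, 32 mm diameter, 100 mm high; origin under its centre; leave it alone
- bracket: bystander: small aluminium bracket, 50x80x48 mm, near the front edge left of the arm's end; origin under its centre; leave it alone
- bolt: bystander: hex bolt standing on its head beside the bracket, 21 mm wide, 44 mm high; origin under its centre; leave it alone
Things that resemble listed ones, but are neither listed nor needed, are in the scene too. Several things look just like the driver: the one meant starts farthest from the robot's base.

How it is judged:
By the outcome, as a careful person would: the job done as asked, in the order asked, and still so for the second after the job is handed in, with the robot touching nothing.
It also fails if it takes over 67 s, if anything falls off the work surface, if the arm or the gripper's body presses on something with over 40 N, if the wrist force passes 120 N, or if a joint passes its speed limit or range.

## Working session

There is one attempt and no reset: what is moved stays moved. The work goes in short steps, Python scripts to look and compute and a tool call to move; the robot and the scene stay as the last step left them, time stands still between calls to the robot, and variables do not carry over. Pictures are saved under pics/ and viewed, about 8 in all and at most 12, crops included, and the job is handed in when it is done.

Besides the shell and the picture viewer there is one more tool, called after ">>>" as name([rows], argument=value, ...), one row to a line, values as JSON. carry_out: Moves the arm, as the interface text tells. Its arguments: {"type":"object","properties":{"targets":{"type":"array"},"squeeze":{"type":"number"}},"required":["targets"]}

```bash
mkdir -p pics; cat > h.py <<'E'
import numpy as np, cv2
from rig import bot
def save(cam,name):
    im=bot.read_camera(cam); cv2.imwrite(f'pics/{name}.png',im[:,:,::-1]); return im
def pix(cal,p):
    c=cal['world_to_cam']@np.append(p,1); return [cal['cx']+cal['fx']*c[0]/-c[2], cal['cy']+cal['fy']*-c[1]/-c[2]]
def ray(cal,u,v,fish=False):
    T=np.array(cal['world_to_cam']); a=(u-cal['cx'])/cal['fx']; b=(v-cal['cy'])/cal['fy']
    if fish:
        r=np.hypot(a,b); s=np.sin(r)/r if r>1e-9 else 1; d=np.array([a*s,-b*s,-np.cos(r)])
    else: d=np.array([a,-b,-1.])
    d=T[:3,:3].T@d; return -T[:3,:3].T@T[:3,3], d/np.linalg.norm(d)
def atz(cal,at,z,fish=False):
    o,d=ray(cal,at[0]*640,at[1]*480,fish); return o+d*(z-o[2])/d[2]
def tri(rs):
    A=sum(np.eye(3)-np.outer(d,d) for o,d in rs); b=sum((np.eye(3)-np.outer(d,d))@o for o,d in rs); return np.linalg.solve(A,b)
E
cat > a.py <<'E'
from h import *
np.set_printoptions(precision=1,suppress=True)
s=bot.observe(); print(s)
for c in ['scene','side','wrist']:
    save(c,'0'+c); cal=bot.get_calibration(c); print(c,{k:v for k,v in cal.items() if k!='world_to_cam'}, ray(cal,320,240,c=='wrist'))
    for q,z in [('driver',None),('collar',66),('driver_rest',0),('balancer',0),('seat',221),('mouth',221),('chuck',0),('collet_a',0),('bracket',0),('bolt',0)]:
        for r in bot.pinpoint(c,q)[:5]:
            if r['confidence']>.25: print(c,q,round(r['confidence'],2),np.array(r['at'])*[640,480],atz(cal,r['at'],4 if z is None else z,c=='wrist'))
E
python3 a.py
```

```text
{'time_s': 0.0, 'q': array([ 1.2,  0.4,  0. ,  1.4, -0. ,  1.4, -0. ]), 'dq': array([-0., -0., -0.,  0.,  0.,  0., -0.]), 'joint_torque': array([  0. , -62.8,   0.8, -37.2,   0. ,   0. ,   0. ]), 'eef_pos': array([ 200.5, -591.4,  203.1]), 'orientation': array([ 0.8, -0.6, -0. , -0. ]), 'force': array([ 0.8,  0.4, -0.8]), 'wrist_torque': array([-0. , -0. , -0.1]), 'opening': 85.29775239578608}
scene {'fx': 592.1166452398817, 'fy': 592.1166452398817, 'cx': 319.0836767453364, 'cy': 236.2044041255856} (array([-107.4, -718. , 1217.3]), array([ 0.4,  0.5, -0.7]))
scene driver 0.94 [345.5 316.8] [ 493.8 -122.6    4. ]
scene collar 0.75 [414.1 343.8] [ 529.7 -309.3   66. ]
scene collar 0.74 [351.1 301.2] [ 503.9 -128.8   66. ]
scene driver_rest 0.35 [357.4 220.9] [746.4  99.9   0. ]
scene balancer 0.86 [257.1 212.3] [551.6 316.6   0. ]
scene seat 0.79 [340.1 211.7] [581.5   0.5 221. ]
scene mouth 0.95 [357.3 221.2] [590.6 -49.2 221. ]
scene collet_a 0.8 [422.9 279.5] [ 728.1 -167.6    0. ]
scene bracket 0.44 [252.1 276.7] [397.6 134.2   0. ]
side {'fx': 484.2562736525632, 'fy': 484.25627365
[... 170 characters left out ...]
side collar 0.94 [360.6 237.9] [ 496.3 -123.    66. ]
side collar 0.77 [349.4 200.3] [ 530.9 -298.1   66. ]
side driver_rest 0.79 [349.6 223.5] [ 527.6 -296.1    0. ]
side balancer 0.97 [311.  421.5] [552.6 312.6   0. ]
side seat 0.96 [315.5 203.9] [579.7  20.4 221. ]
side mouth 0.84 [317.2 188.6] [583.6 -41.4 221. ]
side chuck 0.82 [398.2 265.6] [ 408.  -120.9    0. ]
side collet_a 0.91 [267.3 247.7] [ 715.7 -159.2    0. ]
side bracket 0.57 [309.8 420.6] [554.6 311.2   0. ]
side bolt 0.59 [403.2 394.6] [409.9 244.7   0. ]
wrist {'fx': 371.64829954431775, 'fy': 371.64829954431775, 'cx': 312.75733690852195, 'cy': 246.33774856952434} (array([ 262.7, -569.7,  374.1]), array([-0.2, -0.1, -1. ]))
```

View pics/0scene.png

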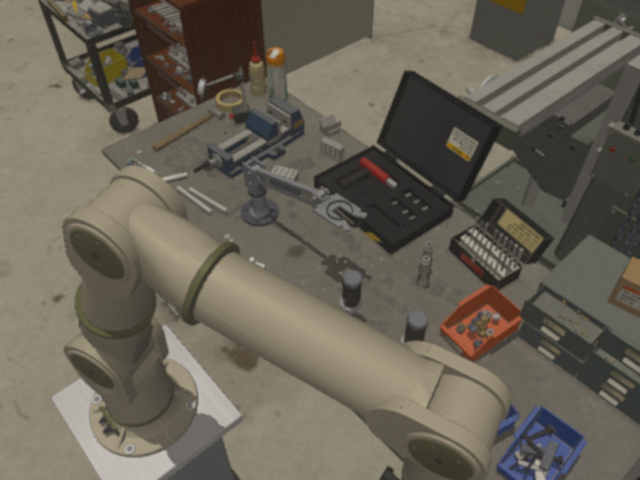

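View pics/0side.png

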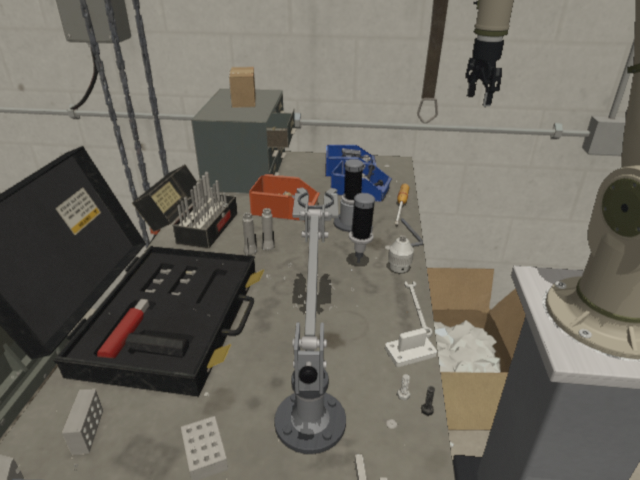

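The scene view shows two drivers: a near one around (350,290), and a far one at (415,325) in the grey tube. The empty fork is at (335,212). The side view shows the same: near driver (362,220), far driver in its tube (352,190), fork (316,205). The target is the far one, at about (530,-303).

```bash
cat > b.py <<'E'
from h import *
np.set_printoptions(precision=2,suppress=True)
S=bot.get_calibration('scene');D=bot.get_calibration('side')
def t(a,b): return tri([ray(S,*a),ray(D,*b)])
print('collar',t((414.1,343.8),(349.4,200.3)),'other',t((351.1,301.2),(360.6,237.9)))
print('seat',t((340.1,211.7),(315.5,203.9)),'mouth',t((357.3,221.2),(317.2,188.6)),'bal',t((257.1,212.3),(311,421.5)))
s=bot.observe(); from scipy.spatial.transform import Rotation as R
print(s['eef_pos'],s['orientation'],s['q'],R.from_quat(s['orientation']).as_matrix(),s['time_s'])
E
python3 b.py
```

```text
collar [ 531.73 -307.62   61.33] other [ 499.99 -128.05   64.89]
seat [583.46   5.   214.06] mouth [587.42 -48.76 219.35] bal [551.43 314.72   2.23]
[ 200.68 -591.89  204.09] [ 0.81 -0.58  0.   -0.  ] [ 1.18  0.38  0.02  1.37 -0.01  1.39 -0.05] [[ 0.32 -0.95  0.  ]
 [-0.95 -0.32  0.  ]
 [-0.   -0.   -1.  ]] 1.65
```

>>> carry_out([
  {"delta_rot": [0,0,9.2],"translation": [0,0,-40],"gripper": 85},
  {"delta_rot": [0,0,9.2],"translation": [0,0,-20],"gripper": 85},
  {"delta_rot": [0,0,0],"translation": [-36,-41,0],"gripper": 85},
  {"delta_rot": [0,0,0],"translation": [-36,-41,0],"gripper": 85},
  {"delta_rot": [0,0,0],"translation": [-36,-41,0],"gripper": 85},
])

```text
time_s: 2.28
eef_pos: [324.2, -482.0, 264.3]
orientation: [0.709, -0.705, 0.0, -0.0]
force: [1.5, -0.5, -0.3]
opening: 84.8
```

>>> carry_out([
  {"delta_rot": [0,0,0],"translation": [-36,-41,0],"gripper": 85},
  {"delta_rot": [0,0,0],"translation": [-36,-41,0],"gripper": 85},
  {"delta_rot": [0,0,0],"translation": [-36,-41,0],"gripper": 85},
  {"delta_rot": [0,0,0],"translation": [-36,-41,0],"gripper": 85},
  {"delta_rot": [0,0,0],"translation": [0,0,0],"gripper": 85},
])

```text
time_s: 2.9
eef_pos: [490.2, -332.9, 263.8]
orientation: [0.712, -0.702, -0.0, -0.001]
force: [-0.5, 0.0, 0.4]
opening: 85.0
```

```bash
cat > c.py <<'E'
from h import *; import sys
np.set_printoptions(precision=2,suppress=True)
s=bot.observe(); print(s['eef_pos'],s['orientation'],s['q'],s['force'],s['time_s'],s['opening'])
save('wrist',sys.argv[1]); cal=bot.get_calibration('wrist')
for a in sys.argv[2:]:
    q,z=a.split('@')
    for r in bot.pinpoint('wrist',q)[:4]:
        if r['confidence']>.2: print(q,round(r['confidence'],2),np.array(r['at'])*[640,480],atz(cal,r['at'],float(z),True))
E
python3 c.py 1w driver@4 collar@66 driver_rest@0 mouth@221 seat@221
```

```text
[ 490.2  -332.86  263.8 ] [ 0.71 -0.7  -0.   -0.  ] [ 0.65  0.3  -0.14  1.35  0.04  1.49 -1.04] [-0.48  0.01  0.38] 2.9 85.03906372614486
driver 0.85 [157.82 207.6 ] [ 482.55 -142.06    4.  ]
driver 0.69 [289.98 174.29] [ 520.89 -307.89    4.  ]
collar 0.59 [177.79 255.12] [ 440.41 -189.04   66.  ]
```

View pics/1w.png

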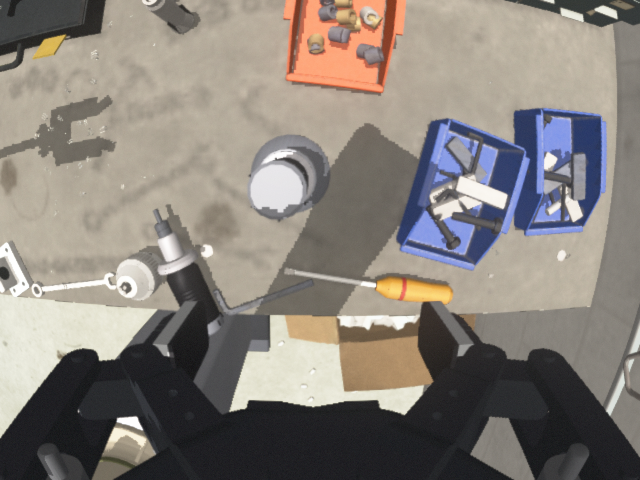

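```bash
cat > d.py <<'E'
from h import *
np.set_printoptions(precision=1,suppress=True)
cal=bot.get_calibration('wrist'); T=np.array(cal['world_to_cam'])
def wp(p):
    c=T@np.append(p,1); x,y,z=c[0],-c[1],-c[2]; r=np.hypot(x,y); th=np.arctan2(r,z); return np.array([cal['cx']+cal['fx']*th*x/r,cal['cy']+cal['fx']*th*y/r])
print(ray(cal,cal['cx']+.01,cal['cy'],True))
for p in [(500,-128,4),(500,-128,66),(500,-128,170),(531,-306,0),(531,-306,66),(531,-306,170)]: print(p,wp(p))
# far driver: top disc centre and rest
for u,v,z in [(278,194,170),(290,172,66)]:
    print(atz(cal,(u/640,v/480),z,True))
a=save('side','1side')
cv2.imwrite('pics/1sc.png',cv2.resize(a[140:300,240:460],None,fx=3,fy=3))
b=save('scene','1scene')
cv2.imwrite('pics/1comb.png',np.vstack([cv2.resize(a[130:290,280:440,::-1],(400,400)),])[:,:,:]) if 0 else cv2.imwrite('pics/1comb.png',np.hstack([cv2.resize(a[130:290,280:440,::-1],(400,400)),cv2.resize(b[200:360,290:450,::-1],(400,400))]))
E
python3 d.py
```

```text
(array([ 550.7, -338.7,  434.2]), array([-0.3, -0. , -1. ]))
(500, -128, 4) [143.9 193.1]
(500, -128, 66) [120.5 200.8]
(500, -128, 170) [ 65.5 220.2]
(531, -306, 0) [284.7 163.1]
(531, -306, 66) [279.7 166.1]
(531, -306, 170) [266.9 174.1]
[ 516.6 -313.8  170. ]
[ 525.1 -316.2   66. ]
```

View pics/1comb.png

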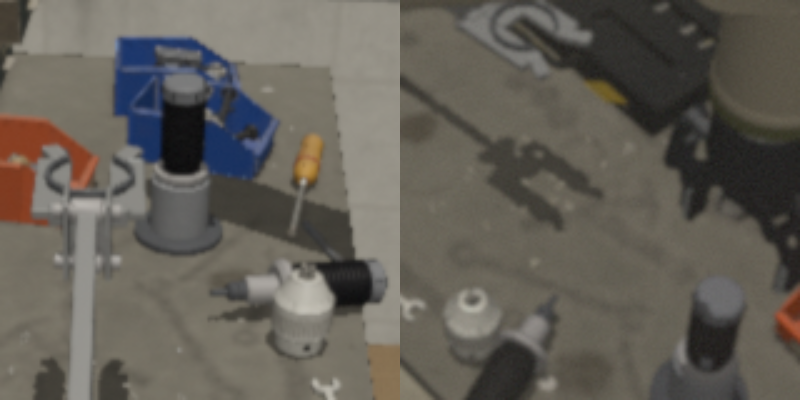

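The side/scene crop shows that the near look-alike has fallen over beside the chuck. The gripper never came within about 100 mm of it. The far driver is upright in its tube: top at side pixel (355,165) and scene pixel (418,319). I'll compare these views with the wrist estimate.

```bash
cat > e.py <<'E'
from h import *
np.set_printoptions(precision=1,suppress=True)
S=bot.get_calibration('scene');D=bot.get_calibration('side');W=bot.get_calibration('wrist')
a=(418,319.2);b=(354.8,165.2);w=(278,194)
print('top',tri([ray(S,*a),ray(D,*b)]),tri([ray(S,*a),ray(D,*b),ray(W,*w,True)]),atz(S,(a[0]/640,a[1]/480),168),atz(D,(b[0]/640,b[1]/480),168),atz(W,(w[0]/640,w[1]/480),168,True))
print('foot side',atz(D,(352/640,222.8/480),4))
for c,C in (('scene',S),('side',D)):
    bot.read_camera(c)
    for q,z in (('driver',4),('collar',66),('driver_rest',0),('chuck',0)):
        for r in bot.pinpoint(c,q)[:3]:
            if r['confidence']>.2: print(c,q,round(r['confidence'],2),atz(C,r['at'],z))
E
python3 e.py
```

```text
top [ 525.1 -306.2  159.9] [ 521.4 -309.5  161.2] [ 524.6 -309.4  168. ] [ 521.2 -282.7  168. ] [ 516.6 -313.2  168. ]
foot side [ 521.5 -293.5    4. ]
scene driver 0.96 [ 493.4 -124.7    4. ]
scene driver 0.86 [ 529.6 -300.2    4. ]
scene collar 0.76 [ 529.2 -308.9   66. ]
scene collar 0.58 [ 413.4 -185.6   66. ]
scene driver_rest 0.55 [ 531.7 -307.4    0. ]
scene chuck 0.82 [ 416.6 -124.     0. ]
side driver 0.67 [ 482.3 -180.4    4. ]
side collar 0.94 [ 433.9 -112.1   66. ]
side collar 0.77 [ 528.  -290.9   66. ]
side driver_rest 0.51 [552.9 313.6   0. ]
side chuck 0.82 [ 404.4 -117.7    0. ]
```

>>> carry_out([
  {"delta_rot": [0,0,0],"translation": [-12,-16,22],"gripper": 85},
  {"delta_rot": [0,0,0],"translation": [-12,-16,22],"gripper": 85},
  {"delta_rot": [0,0,0],"translation": [0,0,0],"gripper": 85},
])

```text
time_s: 4.18
eef_pos: [518.2, -311.9, 218.1]
orientation: [0.71, -0.704, -0.002, 0.0]
force: [-0.7, -0.4, -0.5]
opening: 84.9
```

```bash
python3 c.py 2w driver@4 collar@66 driver_rest@0; python3 - <<'E'
from h import *
im=cv2.imread('pics/2w.png'); cv2.imwrite('pics/2wc.png',cv2.resize(im[100:400,160:480],None,fx=2,fy=2))
E
```

```text
[ 518.21 -311.93  218.1 ] [ 0.71 -0.7  -0.    0.  ] [ 0.61  0.34 -0.16  1.4   0.05  1.41 -1.11] [-0.66 -0.37 -0.52] 4.175 84.85742376016445
driver 0.91 [304.9  203.52] [ 523.16 -304.05    4.  ]
driver 0.58 [163.39 242.59] [ 479.64 -142.89    4.  ]
collar 0.58 [181.38 295.01] [ 442.9 -183.3   66. ]
```

View pics/2wc.png

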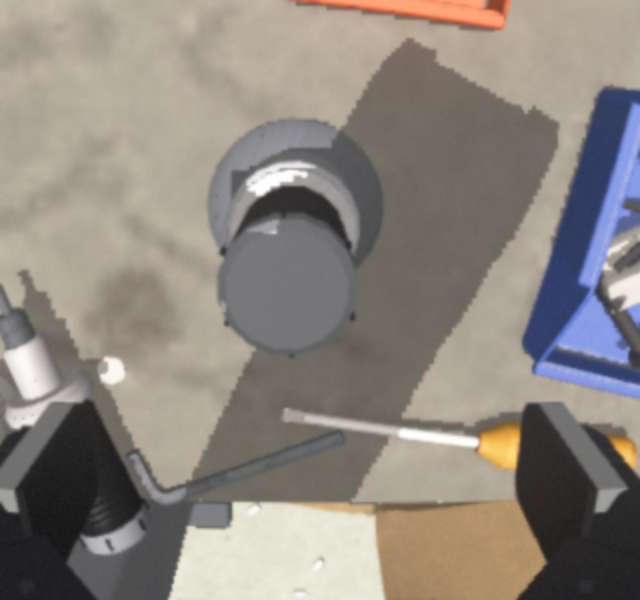

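The top disc is centred at crop (287,286), which is (303.5,243) in the full picture. The foot disc is centred at about (307.8,202.5). The fallen driver at lower left hasn't moved.

```bash
python3 - <<'E'
from h import *
np.set_printoptions(precision=1,suppress=True)
W=bot.get_calibration('wrist')
for w,z in (((303.5,243),170),((307.8,202.5),6),((238,284),170)): print(atz(W,(w[0]/640,w[1]/480),z,True))
a=atz(W,((160+218/2)/640,243/480),170,True);b=atz(W,((160+356/2)/640,243/480),170,True);print(np.linalg.norm(a-b))
E
```

```text
[ 524.4 -308.9  170. ]
[ 524.8 -309.5    6. ]
[ 496.8 -266.4  170. ]
42.70881607425802
```

>>> carry_out([
  {"delta_rot": [0,0,0],"translation": [-3,-6,25],"gripper": 85},
  {"delta_rot": [0,0,0],"translation": [0,0,35],"gripper": 85},
  {"delta_rot": [0,0,0],"translation": [0,0,36],"gripper": 85},
  {"delta_rot": [0,0,0],"translation": [0,0,0],"gripper": 85},
  {"delta_rot": [0,0,0],"translation": [0,0,0],"gripper": 85},
])

```text
time_s: 5.0
eef_pos: [524.7, -312.1, 126.3]
orientation: [0.709, -0.705, 0.001, -0.0]
force: [-0.5, -0.0, 0.4]
opening: 84.8
```

```bash
python3 - <<'E'
from h import *
s=bot.observe();print(s['eef_pos'],s['orientation'],s['force'],s['wrist_torque'])
E
```

```text
[ 524.71772663 -312.07149986  126.32137405] [ 7.08805250e-01 -7.05402949e-01  1.30350469e-03 -3.12154199e-04] [-0.50179709 -0.03063337  0.35942629] [-0.00111989 -0.01408683  0.02257769]
```

>>> carry_out([
  {"delta_rot": [0,0,0],"translation": [-3,0,6],"gripper": 85},
  {"delta_rot": [0,0,0],"translation": [0,0,0],"gripper": 30},
  {"delta_rot": [0,0,0],"translation": [0,0,0],"gripper": 30},
  {"delta_rot": [0,0,0],"translation": [0,0,0],"gripper": 30},
  {"delta_rot": [0,0,0],"translation": [0,0,0],"gripper": 30},
], squeeze=70)

```text
time_s: 5.62
eef_pos: [524.6, -307.8, 119.0]
orientation: [0.709, -0.705, 0.0, -0.0]
force: [-0.5, 2.4, 5.6]
opening: 41.9
```

>>> carry_out([
  {"delta_rot": [0,0,0],"translation": [0,0,0],"gripper": 30},
  {"delta_rot": [0,0,0],"translation": [0,0,0],"gripper": 30},
  {"delta_rot": [0,0,0],"translation": [0,0,0],"gripper": 30},
])

```text
time_s: 6.0
eef_pos: [524.6, -307.8, 119.0]
orientation: [0.709, -0.705, 0.0, -0.0]
force: [-0.6, 3.0, 6.4]
opening: 42.0
```

>>> carry_out([
  {"delta_rot": [0,0,0],"translation": [0,0,-10],"gripper": 30},
  {"delta_rot": [0,0,0],"translation": [0,0,-25],"gripper": 30},
  {"delta_rot": [0,0,0],"translation": [0,0,-35],"gripper": 30},
  {"delta_rot": [0,0,0],"translation": [0,0,-35],"gripper": 30},
  {"delta_rot": [0,0,0],"translation": [0,0,-35],"gripper": 30},
])

```text
time_s: 6.62
eef_pos: [523.2, -308.0, 258.3]
orientation: [0.709, -0.705, -0.001, 0.0]
force: [1.0, -0.8, -7.4]
opening: 41.5
```

>>> carry_out([
  {"delta_rot": [0,0,0],"translation": [0,0,-25],"gripper": 30},
  {"delta_rot": [0,0,0],"translation": [0,0,-12],"gripper": 30},
  {"delta_rot": [0,0,0],"translation": [0,0,0],"gripper": 30},
  {"delta_rot": [0,0,0],"translation": [0,0,0],"gripper": 30},
])

```text
time_s: 7.12
eef_pos: [523.5, -307.8, 293.3]
orientation: [0.709, -0.705, -0.001, 0.0]
force: [-0.0, -0.8, -7.8]
opening: 42.0
```

```bash
cat > f.py <<'E'
from h import *; import sys
np.set_printoptions(precision=2,suppress=True)
s=bot.observe(); print(s['eef_pos'],s['orientation'],s['force'],s['wrist_torque'],s['time_s'],s['opening'])
Z={'seat':221,'mouth':221,'collar':221,'balancer':0}
L={}
n=sys.argv[1]
for c in sys.argv[2].split(','):
    save(c,n+c); C=bot.get_calibration(c)
    for q in Z:
        for r in bot.pinpoint(c,q)[:3]:
            if r['confidence']>.3:
                px=np.array(r['at'])*[640,480]; L.setdefault(q,[]).append(ray(C,*px,c=='wrist'))
                print(c,q,round(r['confidence'],2),px,atz(C,r['at'],Z[q],c=='wrist'))
for q in ('seat','mouth'):
    if len(L.get(q,[]))>1: print('tri',q,tri(L[q]))
E
python3 f.py 3 scene,side,wrist
```

```text
[ 523.46 -307.79  293.29] [ 0.71 -0.71 -0.    0.  ] [-0.01 -0.83 -7.83] [-0.03  0.   -0.  ] 7.125 41.981534786478434
scene seat 0.97 [339.2  208.08] [588.09  10.87 221.  ]
scene mouth 0.63 [356.42 220.18] [591.28 -45.43 221.  ]
scene collar 0.92 [338.11 340.51] [ 337.12 -260.86  221.  ]
scene collar 0.79 [421.38 297.41] [ 538.57 -297.48  221.  ]
scene balancer 0.61 [259.97 213.6 ] [554.64 306.91   0.  ]
side seat 0.82 [316.61 201.5 ] [578.77  11.04 221.  ]
side mouth 0.81 [318.4  186.72] [582.24 -49.66 221.  ]
side mouth 0.48 [400.9 265.1] [433.12 195.04 221.  ]
side collar 0.71 [390.72 244.7 ] [447.19 141.03 221.  ]
side collar 0.66 [354.62 132.29] [ 527.61 -359.51  221.  ]
side balancer 0.57 [311.81 420.  ] [551.67 309.75   0.  ]
wrist collar 0.6 [203.2  276.62] [ 499.08 -228.36  221.  ]
tri seat [582.37   9.14 222.28]
tri mouth [532.18   0.52 191.15]
```

>>> carry_out([
  {"delta_rot": [0,0,0],"translation": [-25,-8,0],"gripper": 30},
  {"delta_rot": [0,0,0],"translation": [-40,-13,0],"gripper": 30},
  {"delta_rot": [0,0,0],"translation": [-45,-15,0],"gripper": 30},
  {"delta_rot": [0,0,0],"translation": [-45,-15,0],"gripper": 30},
  {"delta_rot": [0,0,0],"translation": [-35,-12,0],"gripper": 30},
])

```text
time_s: 8.5
eef_pos: [586.5, -115.1, 295.3]
orientation: [0.71, -0.704, -0.0, -0.0]
force: [0.6, 0.1, -6.5]
opening: 42.3
```

>>> carry_out([
  {"delta_rot": [0,0,0],"translation": [-20,-7,0],"gripper": 30},
  {"delta_rot": [0,0,0],"translation": [0,0,0],"gripper": 30},
  {"delta_rot": [0,0,0],"translation": [0,0,0],"gripper": 30},
])

```text
time_s: 8.88
eef_pos: [592.7, -98.7, 295.1]
orientation: [0.709, -0.705, 0.0, 0.0]
force: [-0.5, -0.7, -7.2]
opening: 42.0
```

```bash
python3 f.py 4 scene,side,wrist; python3 - <<'E'
from h import *
a=cv2.imread('pics/4side.png');b=cv2.imread('pics/4scene.png');w=cv2.imread('pics/4wrist.png')
cv2.imwrite('pics/4c.png',np.hstack([np.vstack([cv2.resize(a[100:260,240:400],(300,300)),cv2.resize(b[140:300,280:440],(300,300))]),cv2.resize(w[60:420,60:360],(500,600))]))
E
```

```text
[592.66 -98.7  295.1 ] [ 0.71 -0.71  0.    0.  ] [-0.45 -0.7  -7.19] [-0.06  0.04 -0.01] 8.875 41.98685647894802
scene seat 0.75 [340.67 209.42] [587.66   5.19 221.  ]
scene mouth 0.56 [357.18 219.41] [594.36 -44.8  221.  ]
scene collar 0.95 [337.79 340.18] [ 337.17 -259.87  221.  ]
scene collar 0.73 [371.58 222.72] [612.19 -74.75 221.  ]
scene balancer 0.8 [257.73 211.01] [556.16 319.67   0.  ]
side seat 0.85 [314.18 202.99] [582.47  17.26 221.  ]
side mouth 0.6 [319.17 187.01] [580.64 -48.59 221.  ]
side collar 0.94 [313.92 167.71] [ 601.3 -137.2  221. ]
side collar 0.55 [389.31 243.79] [449.36 138.63 221.  ]
side balancer 0.63 [311.68 419.38] [552.01 308.64   0.  ]
wrist seat 0.55 [168.32 262.42] [578.18   8.24 221.  ]
wrist balancer 0.66 [ 50.82 229.58] [554.21 308.27   0.  ]
tri seat [583.11   7.37 219.83]
tri mouth [585.25 -48.13 224.42]
```

View pics/4c.png

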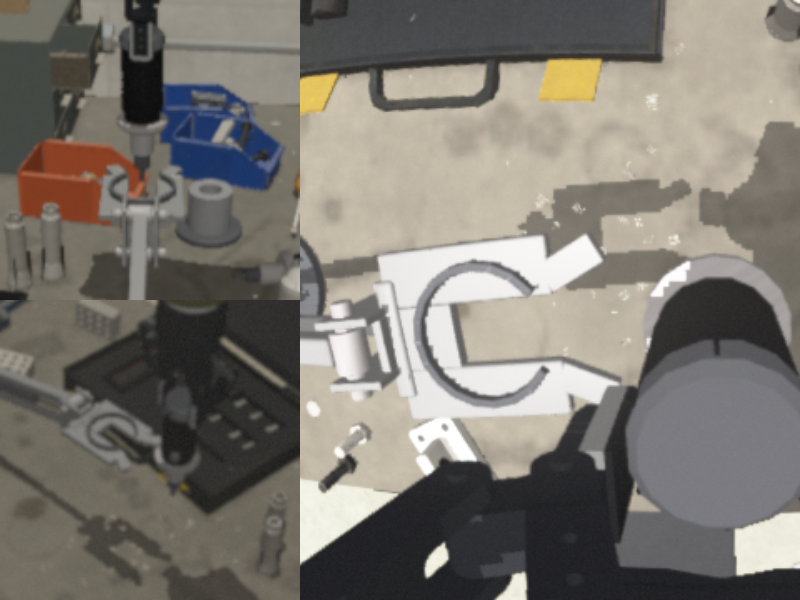

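Wrist crop: the rim is centred at full pixel (172.8,259.8), the slot end at about (156,261), and the collar outline at about (310,257). The fork is clear of the driver.

```bash
python3 - <<'E'
from h import *
np.set_printoptions(precision=1,suppress=True)
W=bot.get_calibration('wrist')
f=lambda x,y,z:atz(W,(((x-300)*.6+60)/640,(y*.6+60)/480),z,True)
print('rim',f(488,333,227),'slotend',f(461,335,221),'slot edges',f(463,303,221),f(463,366,221),f(540,300,221),f(555,360,221))
print('ring in L',f(425,333,227),'top',f(485,270,227),'bot',f(485,397,227))
print('plate edge corners',f(545,237,221),f(572,412,221),f(379,257,221),f(414,418,221),'bracket',f(376,285,241))
print('collar',f(717,328,250),'L',f(645,315,250),'R',f(790,315,250))
print('drv top',f(727,433,345.6))
E
```

```text
rim [582.2   2.  227. ] slotend [579.1  17.8 221. ] slot edges [593.7  15.1 221. ] [564.5  18.7 221. ] [595.1 -20.7 221. ] [568.5 -25.4 221. ]
ring in L [581.6  32.8 227. ] top [609.4   0.8 227. ] bot [552.5   7.1 227. ]
plate edge corners [621.7 -24.5 221. ] [544.1 -31.1 221. ] [614.8  56.1 221. ] [536.9  49.4 221. ] bracket [606.6  46.7 241. ]
collar [592.5 -95.2 250. ] L [597.2 -69.  250. ] R [ 597.6 -121.6  250. ]
drv top [598.2 -98.  345.6]
```

>>> carry_out([
  {"delta_rot": [0,0,0],"translation": [-12,2,0],"gripper": 30},
  {"delta_rot": [0,0,0],"translation": [-15,2,3],"gripper": 30},
  {"delta_rot": [0,0,0],"translation": [-12,2,3],"gripper": 30},
  {"delta_rot": [0,0,0],"translation": [-3,1,0],"gripper": 30},
  {"delta_rot": [0,0,0],"translation": [0,0,0],"gripper": 30},
])

```text
time_s: 10.25
eef_pos: [585.6, -55.5, 289.3]
orientation: [0.709, -0.705, 0.0, 0.0]
force: [0.7, 0.1, -7.7]
opening: 41.9
```

```bash
python3 f.py 5 wrist; python3 - <<'E'
from h import *
w=cv2.imread('pics/5wrist.png')
cv2.imwrite('pics/5c.png',cv2.resize(w[160:360,160:400],None,fx=3,fy=3,interpolation=cv2.INTER_CUBIC))
E
```

```text
[585.58 -55.53 289.28] [ 0.71 -0.7   0.    0.  ] [ 0.74  0.11 -7.74] [-0.04  0.04 -0.01] 10.25 41.86569417982431
wrist collar 0.52 [396.8  324.38] [ 526.69 -117.05  221.  ]
wrist balancer 0.71 [ 67.78 226.7 ] [552.49 308.15   0.  ]
```

View pics/5c.png

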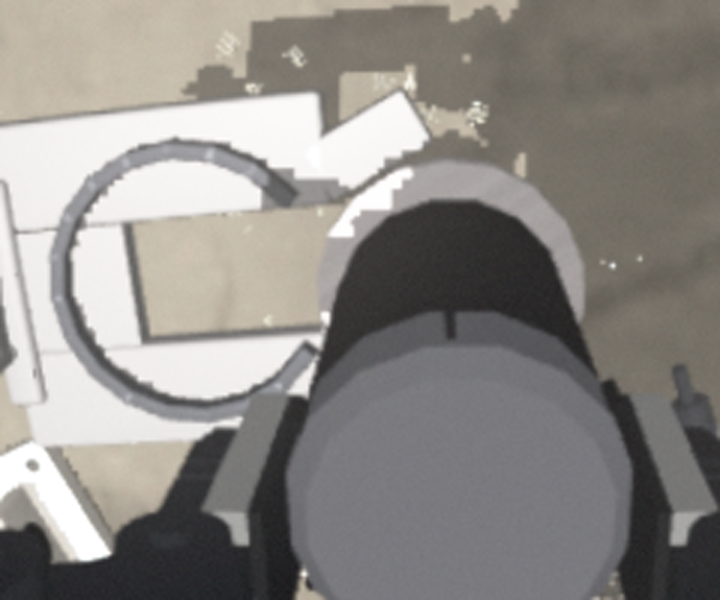

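Close crop: the ring is centred at crop (194,279), the middle of the slot end is at (136,281), and the collar spans columns 318–585 with its top at row 158. That puts the collar centre at about (451,291).

```bash
python3 - <<'E'
from h import *
np.set_printoptions(precision=1,suppress=True)
W=bot.get_calibration('wrist')
f=lambda x,y,z:atz(W,((x/3+160)/640,(y/3+160)/480),z,True)
print('ring',f(194,279,227),'end',f(136,281,221),'edges',f(140,219,221),f(322,201,221),f(150,342,221),f(320,325,221))
print('ring in L',f(72,270,227),'T',f(180,160,227),'B',f(208,402,227),'outer',f(52,270,227),f(180,138,227),f(212,420,227))
for z in (246,243): print('collar',f(451,291,z),f(318,285,z),f(585,285,z),f(451,158,z))
print(ray(W,312,246,True))
E
```

```text
ring [582.3   3.  227. ] end [579.9  18.4 221. ] edges [594.5  16.4 221. ] [598.6 -25.5 221. ] [565.1  16.2 221. ] [569.8 -24.2 221. ]
ring in L [584.1  31.7 227. ] T [609.    4.7 227. ] B [552.8   1.7 227. ] outer [584.1  36.7 227. ] [613.8   4.5 227. ] [548.3   1.1 227. ]
collar [585.8 -54.  246. ] [586.8 -27.3 246. ] [587.2 -80.9 246. ] [612.7 -53.9 246. ]
collar [584.9 -54.  243. ] [585.9 -26.9 243. ] [586.3 -81.3 243. ] [612.2 -53.9 243. ]
(array([651.3, -55.3, 459.2]), array([-0.3,  0. , -1. ]))
```

>>> carry_out([
  {"delta_rot": [0,0,0],"translation": [-8,0.5,0],"gripper": 30},
  {"delta_rot": [0,0,0],"translation": [-8,0.5,0],"gripper": 30},
  {"delta_rot": [0,0,0],"translation": [-8,0.5,0],"gripper": 30},
  {"delta_rot": [0,0,0],"translation": [-8,0.5,0],"gripper": 30},
  {"delta_rot": [0,0,0],"translation": [-8,0.5,0],"gripper": 30},
])

```text
time_s: 11.12
eef_pos: [582.8, -15.0, 289.2]
orientation: [0.709, -0.705, -0.0, -0.0]
force: [-0.1, 0.7, -6.8]
opening: 41.7
```

>>> carry_out([
  {"delta_rot": [0,0,0],"translation": [-5,0.5,0],"gripper": 30},
  {"delta_rot": [0,0,0],"translation": [-4,0.5,0],"gripper": 30},
  {"delta_rot": [0,0,0],"translation": [-3,0.5,0],"gripper": 30},
  {"delta_rot": [0,0,0],"translation": [-2,0,0],"gripper": 30},
  {"delta_rot": [0,0,0],"translation": [0,0,0],"gripper": 30},
])

```text
time_s: 11.75
eef_pos: [581.3, -1.7, 289.1]
orientation: [0.709, -0.705, 0.0, -0.0]
force: [0.6, 0.5, -6.9]
opening: 41.9
```

>>> carry_out([
  {"delta_rot": [0,0,0],"translation": [-1.5,0,0],"gripper": 30},
  {"delta_rot": [0,0,0],"translation": [-1.3,0,0],"gripper": 30},
  {"delta_rot": [0,0,0],"translation": [0,0,0],"gripper": 30},
  {"delta_rot": [0,0,0],"translation": [0,0,0],"gripper": 30},
])

```text
time_s: 12.25
eef_pos: [581.3, 1.0, 289.1]
orientation: [0.709, -0.705, 0.0, -0.0]
force: [-0.2, -0.1, -6.5]
opening: 42.4
```

```bash
python3 f.py 6 wrist; python3 - <<'E'
from h import *
w=cv2.imread('pics/6wrist.png')
cv2.imwrite('pics/6c.png',cv2.resize(w[160:360,200:440],None,fx=3,fy=3,interpolation=cv2.INTER_CUBIC))
E
```

```text
[581.31   0.99 289.11] [ 0.71 -0.71  0.   -0.  ] [-0.25 -0.07 -6.5 ] [-0.02  0.04 -0.09] 12.25 42.37398265361618
wrist collar 0.76 [440.38 319.82] [525.01 -93.49 221.  ]
wrist balancer 0.76 [ 98.18 223.78] [551.39 307.11   0.  ]
```

View pics/6c.png

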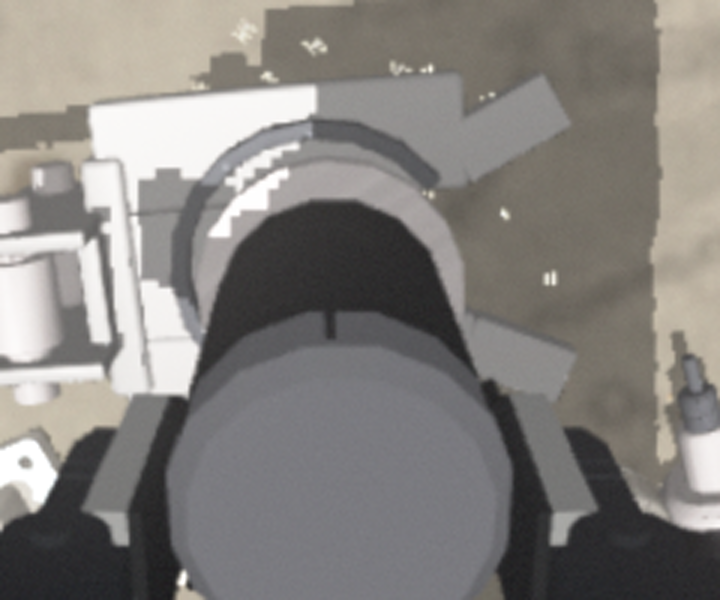

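```bash
python3 - <<'E'
from h import *
np.set_printoptions(precision=1,suppress=True)
W=bot.get_calibration('wrist')
f=lambda x,y,z:atz(W,((x/3+200)/640,(y/3+160)/480),z,True)
print('ring outer L',f(173,262,227),'T',f(313,119,227),'Tin',f(313,140,227),'Lin',f(193,262,227),'bracket',f(112,160,241),f(148,390,241),'plate',f(90,103,221),f(461,72,221))
print('ring tip top',f(430,188,227))
print('collar',f(331,291,245),f(198,285,245),f(464,285,245),f(331,158,245))
im=cv2.imread('pics/6wrist.png')
E
```

```text
ring outer L [581.9  37.9 227. ] T [613.2   7.4 227. ] Tin [608.8   7.4 227. ] Lin [581.9  33.5 227. ] bracket [607.   47.6 241. ] [557.4  42.3 241. ] plate [616.1  56.3 221. ] [622.9 -24.1 221. ]
ring tip top [598.6 -17.5 227. ]
collar [581.1   3.4 245. ] [582.1  30.2 245. ] [582.5 -23.4 245. ] [608.2   3.5 245. ]
```

>>> carry_out([
  {"delta_rot": [0,0,0],"translation": [-0.8,0,3],"gripper": 30},
  {"delta_rot": [0,0,0],"translation": [0,0,3],"gripper": 30},
  {"delta_rot": [0,0,0],"translation": [0,0,2],"gripper": 30},
  {"delta_rot": [0,0,0],"translation": [0,0,0],"gripper": 30},
])

```text
time_s: 13.0
eef_pos: [581.2, 1.8, 280.8]
orientation: [0.709, -0.705, -0.0, 0.0]
force: [-0.0, 0.6, -6.4]
opening: 42.0
```

>>> carry_out([
  {"delta_rot": [0,0,0],"translation": [0,0,1.5],"gripper": 30},
  {"delta_rot": [0,0,0],"translation": [0,0,1],"gripper": 30},
  {"delta_rot": [0,0,0],"translation": [0,0,0],"gripper": 30},
])

```text
time_s: 13.38
eef_pos: [581.2, 1.9, 278.5]
orientation: [0.709, -0.705, -0.0, 0.0]
force: [0.1, -0.0, -6.9]
opening: 42.2
```

>>> carry_out([
  {"delta_rot": [0,0,0],"translation": [0,0,1.5],"gripper": 30},
  {"delta_rot": [0,0,0],"translation": [0,0,0],"gripper": 30},
])

```text
time_s: 13.62
eef_pos: [581.2, 1.9, 277.0]
orientation: [0.709, -0.705, -0.0, 0.0]
force: [0.4, 0.3, -7.0]
opening: 41.8
```

>>> carry_out([
  {"delta_rot": [0,0,0],"translation": [0,0,1],"gripper": 30},
  {"delta_rot": [0,0,0],"translation": [0,0,1],"gripper": 30},
  {"delta_rot": [0,0,0],"translation": [0,0,0],"gripper": 30},
])

```text
time_s: 14.0
eef_pos: [581.2, 1.9, 275.0]
orientation: [0.709, -0.705, -0.0, 0.0]
force: [-0.3, 0.3, -6.9]
opening: 42.0
```

>>> carry_out([
  {"delta_rot": [0,0,0],"translation": [0,0,1],"gripper": 30},
  {"delta_rot": [0,0,0],"translation": [0,0,1],"gripper": 30},
  {"delta_rot": [0,0,0],"translation": [0,0,0],"gripper": 30},
])

```text
time_s: 14.38
eef_pos: [581.5, 1.8, 273.5]
orientation: [0.709, -0.705, 0.0, -0.0]
force: [0.0, -0.2, -4.1]
opening: 42.0
```

>>> carry_out([
  {"delta_rot": [0,0,0],"translation": [0.5,0,2],"gripper": 30},
  {"delta_rot": [0,0,0],"translation": [0.5,0,2],"gripper": 30},
  {"delta_rot": [0,0,0],"translation": [0.5,-0.1,2],"gripper": 30},
  {"delta_rot": [0,0,0],"translation": [0.5,-0.1,2],"gripper": 30},
  {"delta_rot": [0,0,0],"translation": [0.4,0,2],"gripper": 30},
])

```text
time_s: 15.0
eef_pos: [581.5, -0.8, 263.0]
orientation: [0.709, -0.705, 0.0, 0.0]
force: [-0.1, -1.2, -3.6]
opening: 42.0
```

>>> carry_out([
  {"delta_rot": [0,0,0],"translation": [0,0,0],"gripper": 30},
  {"delta_rot": [0,0,0],"translation": [0,0,0],"gripper": 30},
])

```text
time_s: 15.25
eef_pos: [581.5, -0.6, 263.2]
orientation: [0.709, -0.705, 0.0, -0.0]
force: [-0.0, -1.0, -3.3]
opening: 42.0
```

```bash
python3 f.py 7 wrist,side; python3 - <<'E'
from h import *
w=cv2.imread('pics/7wrist.png');a=cv2.imread('pics/7side.png')
cv2.imwrite('pics/7c.png',np.hstack([cv2.resize(w[160:360,220:400],(540,600),interpolation=cv2.INTER_CUBIC),cv2.resize(a[100:300,275:360],(255,600),interpolation=cv2.INTER_CUBIC)]))
E
```

```text
[581.53  -0.61 263.19] [ 0.71 -0.71  0.   -0.  ] [-0.03 -1.01 -3.27] [-0.44 -0.01  0.01] 15.25 42.00071161463496
wrist collar 0.6 [442.88 327.6 ] [532.52 -87.42 221.  ]
wrist balancer 0.94 [ 86.02 228.82] [550.37 310.33   0.  ]
side seat 0.87 [314.37 207.5 ] [580.13  34.13 221.  ]
side seat 0.37 [351.68 226.32] [510.91  91.78 221.  ]
side mouth 0.6 [316.03 189.5 ] [585.38 -37.23 221.  ]
side collar 0.92 [313.98 204.82] [581.99  24.21 221.  ]
side collar 0.72 [388.61 242.98] [450.43 136.36 221.  ]
side balancer 0.89 [309.89 419.71] [554.68 309.56   0.  ]
tri seat [491.06 786.14 631.11]
```

View pics/7c.png

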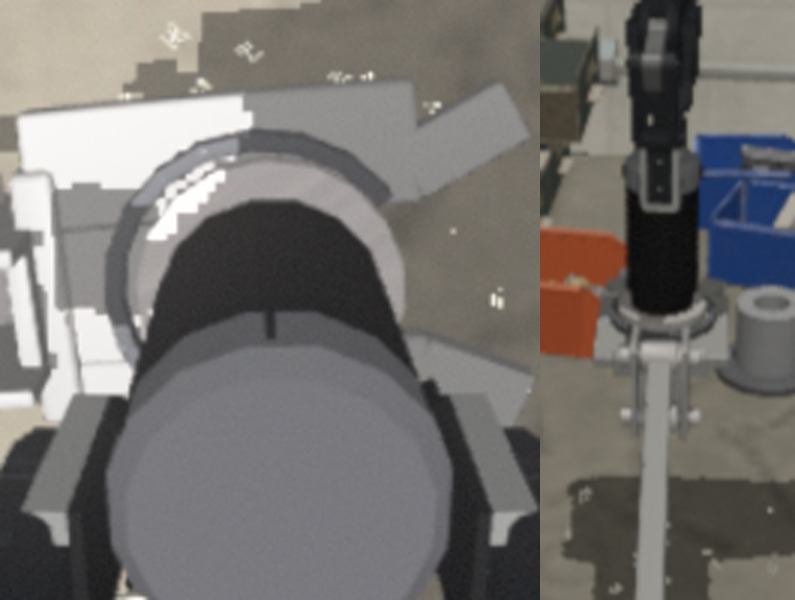

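The collar sits inside the dark rim with almost no gap on the post side, and about −1 N shows along the arm. I'll ease outward slightly and keep lowering along the arc.

>>> carry_out([
  {"delta_rot": [0,0,0],"translation": [0.6,0,0],"gripper": 30},
  {"delta_rot": [0,0,0],"translation": [0.3,0,1],"gripper": 30},
  {"delta_rot": [0,0,0],"translation": [0.4,0,2],"gripper": 30},
  {"delta_rot": [0,0,0],"translation": [0.4,0,2],"gripper": 30},
  {"delta_rot": [0,0,0],"translation": [0,0,0],"gripper": 30},
])

```text
time_s: 16.38
eef_pos: [581.4, -1.9, 257.8]
orientation: [0.709, -0.705, -0.0, 0.0]
force: [0.9, 0.5, -3.7]
opening: 42.1
```

>>> carry_out([
  {"delta_rot": [0,0,0],"translation": [0.5,0,2.5],"gripper": 30},
  {"delta_rot": [0,0,0],"translation": [0.5,0,2.5],"gripper": 30},
  {"delta_rot": [0,0,0],"translation": [0.4,-0.1,3],"gripper": 30},
  {"delta_rot": [0,0,0],"translation": [0.4,-0.1,2.5],"gripper": 30},
  {"delta_rot": [0,0,0],"translation": [0.4,0,2.5],"gripper": 30},
])

```text
time_s: 17.0
eef_pos: [581.7, -4.2, 245.0]
orientation: [0.709, -0.705, -0.0, -0.0]
force: [-0.6, 1.7, -2.9]
opening: 41.7
```

>>> carry_out([
  {"delta_rot": [0,0,0],"translation": [0,0,0],"gripper": 30},
  {"delta_rot": [0,0,0],"translation": [0,0,0],"gripper": 30},
])

```text
time_s: 17.25
eef_pos: [581.7, -4.2, 245.2]
orientation: [0.709, -0.705, -0.0, -0.0]
force: [-0.3, 3.0, -3.2]
opening: 42.3
```

>>> carry_out([
  {"delta_rot": [0,0,0],"translation": [-0.4,0,0],"gripper": 30},
  {"delta_rot": [0,0,0],"translation": [0,0,0],"gripper": 30},
])

```text
time_s: 17.5
eef_pos: [581.8, -4.1, 245.2]
orientation: [0.709, -0.705, 0.0, -0.0]
force: [-0.2, 2.4, -3.0]
opening: 41.9
```

>>> carry_out([
  {"delta_rot": [0,0,0],"translation": [-0.4,0,0],"gripper": 30},
  {"delta_rot": [0,0,0],"translation": [0,0,0],"gripper": 30},
])

```text
time_s: 17.75
eef_pos: [581.8, -4.0, 245.2]
orientation: [0.709, -0.705, 0.0, 0.0]
force: [0.1, 1.0, -2.6]
opening: 42.2
```

>>> carry_out([
  {"delta_rot": [0,0,0],"translation": [0,0,2],"gripper": 30},
  {"delta_rot": [0,0,0],"translation": [0.3,0,3],"gripper": 30},
  {"delta_rot": [0,0,0],"translation": [0.3,-0.1,3],"gripper": 30},
  {"delta_rot": [0,0,0],"translation": [0.2,0,3],"gripper": 30},
  {"delta_rot": [0,0,0],"translation": [0.2,0,3],"gripper": 30},
])

```text
time_s: 18.38
eef_pos: [581.9, -5.4, 231.0]
orientation: [0.709, -0.705, 0.0, 0.0]
force: [-0.5, -3.0, -2.1]
opening: 42.0
```

>>> carry_out([
  {"delta_rot": [0,0,0],"translation": [0,0,0],"gripper": 30},
  {"delta_rot": [0,0,0],"translation": [0,0,0],"gripper": 30},
])

```text
time_s: 18.62
eef_pos: [581.9, -5.0, 231.2]
orientation: [0.709, -0.705, 0.0, 0.0]
force: [0.0, -3.9, -1.2]
opening: 41.8
```

>>> carry_out([
  {"delta_rot": [0,0,0],"translation": [0.6,0,0],"gripper": 30},
  {"delta_rot": [0,0,0],"translation": [0.4,0,0],"gripper": 30},
  {"delta_rot": [0,0,0],"translation": [0,0,0],"gripper": 30},
])

```text
time_s: 19.0
eef_pos: [581.9, -5.1, 231.2]
orientation: [0.709, -0.705, -0.0, -0.0]
force: [-0.1, -1.4, -2.6]
opening: 41.9
```

>>> carry_out([
  {"delta_rot": [0,0,0],"translation": [0.5,0,0],"gripper": 30},
  {"delta_rot": [0,0,0],"translation": [0.2,0,2.5],"gripper": 30},
  {"delta_rot": [0,0,0],"translation": [0.2,0,2.5],"gripper": 30},
  {"delta_rot": [0,0,0],"translation": [0.2,0,2.5],"gripper": 30},
  {"delta_rot": [0,0,0],"translation": [0.1,0,2.5],"gripper": 30},
])

```text
time_s: 19.62
eef_pos: [581.8, -6.1, 220.9]
orientation: [0.709, -0.705, -0.0, -0.0]
force: [-0.6, 2.7, -2.7]
opening: 42.0
```

>>> carry_out([
  {"delta_rot": [0,0,0],"translation": [0,0,0],"gripper": 30},
  {"delta_rot": [0,0,0],"translation": [0,0,0],"gripper": 30},
])

```text
time_s: 19.88
eef_pos: [581.8, -6.4, 221.2]
orientation: [0.709, -0.705, -0.0, -0.0]
force: [0.2, 3.1, -1.6]
opening: 41.5
```

>>> carry_out([
  {"delta_rot": [0,0,0],"translation": [-0.6,0,0],"gripper": 30},
  {"delta_rot": [0,0,0],"translation": [-0.3,0,0],"gripper": 30},
  {"delta_rot": [0,0,0],"translation": [0,0,0],"gripper": 30},
])

```text
time_s: 20.25
eef_pos: [581.9, -6.3, 221.2]
orientation: [0.709, -0.705, 0.0, 0.0]
force: [-1.0, 1.3, -2.2]
opening: 42.2
```

>>> carry_out([
  {"delta_rot": [0,0,0],"translation": [0.1,0,2.5],"gripper": 30},
  {"delta_rot": [0,0,0],"translation": [0.1,0,2.5],"gripper": 30},
  {"delta_rot": [0,0,0],"translation": [0.1,0,2.5],"gripper": 30},
  {"delta_rot": [0,0,0],"translation": [0,0,2.5],"gripper": 30},
  {"delta_rot": [0,0,0],"translation": [0,0,0],"gripper": 30},
])

```text
time_s: 20.88
eef_pos: [581.7, -6.5, 210.9]
orientation: [0.709, -0.705, -0.0, 0.0]
force: [0.2, -0.6, -0.8]
opening: 42.0
```

>>> carry_out([
  {"delta_rot": [0,0,0],"translation": [0,0,0],"gripper": 30},
  {"delta_rot": [0,0,0],"translation": [0,0,0],"gripper": 30},
])

```text
time_s: 21.12
eef_pos: [581.9, -6.5, 211.2]
orientation: [0.709, -0.705, 0.0, 0.0]
force: [-0.2, 0.0, -1.6]
opening: 42.0
```

>>> carry_out([
  {"delta_rot": [0,0,0],"translation": [0,0,2],"gripper": 30},
  {"delta_rot": [0,0,0],"translation": [-0.1,0,2],"gripper": 30},
  {"delta_rot": [0,0,0],"translation": [-0.1,0,2],"gripper": 30},
  {"delta_rot": [0,0,0],"translation": [-0.1,0,2],"gripper": 30},
  {"delta_rot": [0,0,0],"translation": [0,0,2],"gripper": 30},
])

```text
time_s: 21.75
eef_pos: [581.9, -6.2, 201.0]
orientation: [0.709, -0.705, 0.0, 0.0]
force: [0.7, -2.1, 0.1]
opening: 41.9
```

```bash
cat > g.py <<'E'
from h import *
np.set_printoptions(precision=2,suppress=True)
F=[];P=[]
for i in range(8):
    bot.read_camera('side'); s=bot.observe(); F.append(np.r_[s['force'],s['wrist_torque']]);P.append(s['eef_pos'])
print(np.mean(P,0),np.mean(F,0),np.std(F,0),s['time_s'])
E
python3 g.py
```

```text
[581.81  -6.16 201.07] [ 0.17 -2.3  -0.79 -0.8  -0.01  0.02] [0.47 0.33 0.16 0.08 0.02 0.02] 22.15
```

>>> carry_out([
  {"delta_rot": [0,0,0],"translation": [0.5,0,0],"gripper": 30},
  {"delta_rot": [0,0,0],"translation": [0.3,0,0],"gripper": 30},
  {"delta_rot": [0,0,0],"translation": [0,0,0],"gripper": 30},
])

```text
time_s: 22.52
eef_pos: [581.9, -6.3, 201.2]
orientation: [0.709, -0.705, -0.0, -0.0]
force: [0.4, -0.9, -1.0]
opening: 41.8
```

```bash
python3 g.py
```

```text
[581.84  -6.31 201.15] [ 0.01  0.06 -1.16 -0.06 -0.02  0.01] [0.17 0.57 0.35 0.1  0.03 0.03] 22.925
```

>>> carry_out([
  {"delta_rot": [0,0,0],"translation": [0,0,2],"gripper": 30},
  {"delta_rot": [0,0,0],"translation": [-0.1,0,2],"gripper": 30},
  {"delta_rot": [0,0,0],"translation": [-0.1,0,2],"gripper": 30},
  {"delta_rot": [0,0,0],"translation": [-0.1,0,2],"gripper": 30},
  {"delta_rot": [0,0,0],"translation": [0,0,2],"gripper": 30},
])

```text
time_s: 23.55
eef_pos: [581.8, -6.0, 191.0]
orientation: [0.709, -0.705, -0.0, -0.0]
force: [-0.6, 2.7, -0.3]
opening: 41.8
```

>>> carry_out([
  {"delta_rot": [0,0,0],"translation": [0,0,0],"gripper": 30},
  {"delta_rot": [0,0,0],"translation": [0,0,0],"gripper": 30},
])

```text
time_s: 23.8
eef_pos: [581.8, -6.0, 191.2]
orientation: [0.709, -0.705, -0.0, -0.0]
force: [0.2, 3.5, 0.4]
opening: 42.3
```

```bash
python3 g.py
```

```text
[581.87  -6.06 191.23] [-0.26  4.   -0.1   1.07  0.11  0.02] [0.29 0.73 0.47 0.07 0.02 0.02] 24.2
```

>>> carry_out([
  {"delta_rot": [0,0,0],"translation": [-0.6,0,0],"gripper": 30},
  {"delta_rot": [0,0,0],"translation": [-0.6,0,0],"gripper": 30},
  {"delta_rot": [0,0,0],"translation": [-0.2,0,0],"gripper": 30},
  {"delta_rot": [0,0,0],"translation": [0,0,0],"gripper": 30},
])

```text
time_s: 24.7
eef_pos: [581.8, -5.8, 191.1]
orientation: [0.709, -0.705, 0.0, 0.0]
force: [0.1, 0.5, -0.5]
opening: 41.6
```

```bash
python3 g.py
```

```text
[581.85  -5.69 191.11] [-0.1  -1.05 -0.53 -0.39  0.03  0.04] [0.42 0.51 0.31 0.19 0.03 0.02] 25.1
```

>>> carry_out([
  {"delta_rot": [0,0,0],"translation": [0.3,0,0],"gripper": 30},
  {"delta_rot": [0,0,0],"translation": [-0.2,0,2],"gripper": 30},
  {"delta_rot": [0,0,0],"translation": [-0.2,0,2],"gripper": 30},
  {"delta_rot": [0,0,0],"translation": [-0.2,0,2],"gripper": 30},
  {"delta_rot": [0,0,0],"translation": [-0.1,0,1.5],"gripper": 30},
])

```text
time_s: 25.72
eef_pos: [581.8, -4.9, 183.4]
orientation: [0.709, -0.705, 0.0, 0.0]
force: [0.3, -3.9, -0.8]
opening: 42.1
```

>>> carry_out([
  {"delta_rot": [0,0,0],"translation": [0,0,0],"gripper": 30},
  {"delta_rot": [0,0,0],"translation": [0,0,0],"gripper": 30},
])

```text
time_s: 25.98
eef_pos: [581.8, -4.9, 183.7]
orientation: [0.709, -0.705, 0.0, 0.0]
force: [0.3, -4.3, -0.3]
opening: 41.7
```

```bash
python3 g.py
```

```text
[581.86  -4.82 183.69] [ 0.4  -3.68 -0.19 -1.25 -0.03  0.03] [0.38 0.29 0.26 0.05 0.03 0.04] 26.375
```

>>> carry_out([
  {"delta_rot": [0,0,0],"translation": [0.5,0,0],"gripper": 30},
  {"delta_rot": [0,0,0],"translation": [0.5,0,0],"gripper": 30},
  {"delta_rot": [0,0,0],"translation": [0.2,0,0],"gripper": 30},
  {"delta_rot": [0,0,0],"translation": [0,0,0],"gripper": 30},
])

```text
time_s: 26.88
eef_pos: [581.8, -5.1, 183.7]
orientation: [0.709, -0.705, -0.0, -0.0]
force: [-0.3, -0.3, -1.1]
opening: 42.0
```

```bash
python3 g.py
```

```text
[581.84  -5.14 183.68] [0.14 0.77 0.37 0.12 0.02 0.02] [0.35 0.83 0.22 0.17 0.04 0.02] 27.275
```

>>> carry_out([
  {"delta_rot": [0,0,0],"translation": [0,0,0],"gripper": 30},
])

```text
time_s: 27.4
eef_pos: [581.8, -5.3, 183.7]
orientation: [0.709, -0.705, -0.0, -0.0]
force: [-0.2, 2.6, 0.4]
opening: 42.0
```

>>> carry_out([
  {"delta_rot": [0,0,0],"translation": [0,0,0],"gripper": 30},
])

```text
time_s: 27.52
eef_pos: [581.8, -5.3, 183.7]
orientation: [0.709, -0.705, -0.0, -0.0]
force: [-1.0, 2.6, 0.7]
opening: 41.7
```

>>> carry_out([
  {"delta_rot": [0,0,0],"translation": [0,0,0],"gripper": 30},
])

```text
time_s: 27.65
eef_pos: [581.8, -5.4, 183.7]
orientation: [0.709, -0.705, -0.0, -0.0]
force: [-0.7, 3.0, 0.2]
opening: 42.1
```

>>> carry_out([
  {"delta_rot": [0,0,0],"translation": [0,0,0],"gripper": 30},
])

```text
time_s: 27.78
eef_pos: [581.8, -5.4, 183.7]
orientation: [0.709, -0.705, -0.0, -0.0]
force: [0.2, 3.3, -0.0]
opening: 42.0
```

>>> carry_out([
  {"delta_rot": [0,0,0],"translation": [0,0,0],"gripper": 30},
])

```text
time_s: 27.9
eef_pos: [581.8, -5.4, 183.7]
orientation: [0.709, -0.705, -0.0, -0.0]
force: [0.3, 4.5, -0.0]
opening: 41.9
```

>>> carry_out([
  {"delta_rot": [0,0,0],"translation": [0,0,0],"gripper": 30},
])

```text
time_s: 28.02
eef_pos: [581.8, -5.4, 183.6]
orientation: [0.709, -0.705, -0.0, -0.0]
force: [0.7, 3.9, 0.9]
opening: 41.8
```

>>> carry_out([
  {"delta_rot": [0,0,0],"translation": [0,0,0],"gripper": 30},
])

```text
time_s: 28.15
eef_pos: [581.8, -5.4, 183.7]
orientation: [0.709, -0.705, -0.0, -0.0]
force: [-0.7, 4.1, 0.9]
opening: 42.3
```

>>> carry_out([
  {"delta_rot": [0,0,0],"translation": [0,0,0],"gripper": 30},
])

```text
time_s: 28.28
eef_pos: [581.8, -5.5, 183.6]
orientation: [0.709, -0.705, -0.0, -0.0]
force: [-0.7, 4.2, 0.8]
opening: 42.0
```

>>> carry_out([
  {"delta_rot": [0,0,0],"translation": [-0.4,0,0],"gripper": 30},
  {"delta_rot": [0,0,0],"translation": [0,0,0],"gripper": 30},
  {"delta_rot": [0,0,0],"translation": [0,0,0],"gripper": 30},
  {"delta_rot": [0,0,0],"translation": [0,0,0],"gripper": 30},
  {"delta_rot": [0,0,0],"translation": [0,0,0],"gripper": 30},
])

```text
time_s: 28.9
eef_pos: [581.8, -5.4, 183.6]
orientation: [0.709, -0.705, -0.0, -0.0]
force: [-0.7, 3.5, 0.7]
opening: 42.2
```

>>> carry_out([
  {"delta_rot": [0,0,0],"translation": [0,0,0],"gripper": 30},
  {"delta_rot": [0,0,0],"translation": [0,0,0],"gripper": 30},
  {"delta_rot": [0,0,0],"translation": [0,0,0],"gripper": 30},
])

```text
time_s: 29.28
eef_pos: [581.8, -5.4, 183.6]
orientation: [0.709, -0.705, -0.0, -0.0]
force: [-1.0, 5.2, 0.7]
opening: 42.0
```

>>> carry_out([
  {"delta_rot": [0,0,0],"translation": [0,0,0],"gripper": 30},
  {"delta_rot": [0,0,0],"translation": [0,0,0],"gripper": 30},
  {"delta_rot": [0,0,0],"translation": [0,0,0],"gripper": 30},
])

```text
time_s: 29.65
eef_pos: [581.8, -5.4, 183.6]
orientation: [0.709, -0.705, -0.0, -0.0]
force: [-0.8, 5.5, 0.7]
opening: 42.1
```

>>> carry_out([
  {"delta_rot": [0,0,0],"translation": [-0.5,0,0],"gripper": 30},
  {"delta_rot": [0,0,0],"translation": [-0.3,0,0],"gripper": 30},
  {"delta_rot": [0,0,0],"translation": [0,0,0],"gripper": 30},
  {"delta_rot": [0,0,0],"translation": [0,0,0],"gripper": 30},
  {"delta_rot": [0,0,0],"translation": [0,0,0],"gripper": 30},
])

```text
time_s: 30.28
eef_pos: [581.8, -5.2, 183.6]
orientation: [0.709, -0.705, 0.0, 0.0]
force: [-0.8, 0.3, -0.1]
opening: 42.2
```

>>> carry_out([
  {"delta_rot": [0,0,0],"translation": [0,0,0],"gripper": 30},
  {"delta_rot": [0,0,0],"translation": [0,0,0],"gripper": 30},
  {"delta_rot": [0,0,0],"translation": [0,0,0],"gripper": 30},
])

```text
time_s: 30.65
eef_pos: [581.8, -5.1, 183.6]
orientation: [0.709, -0.705, 0.0, 0.0]
force: [0.4, -1.0, 0.1]
opening: 42.2
```

>>> carry_out([
  {"delta_rot": [0,0,0],"translation": [0,0,0],"gripper": 30},
  {"delta_rot": [0,0,0],"translation": [0,0,0],"gripper": 30},
  {"delta_rot": [0,0,0],"translation": [0,0,0],"gripper": 30},
])

```text
time_s: 31.02
eef_pos: [581.9, -5.0, 183.6]
orientation: [0.709, -0.705, 0.0, 0.0]
force: [0.4, -1.4, 0.2]
opening: 42.0
```

>>> carry_out([
  {"delta_rot": [0,0,0],"translation": [0.2,0,0],"gripper": 30},
  {"delta_rot": [0,0,0],"translation": [0,0,0],"gripper": 30},
  {"delta_rot": [0,0,0],"translation": [0,0,0],"gripper": 30},
  {"delta_rot": [0,0,0],"translation": [0,0,0],"gripper": 30},
])

```text
time_s: 31.52
eef_pos: [581.9, -4.9, 183.6]
orientation: [0.709, -0.705, 0.0, -0.0]
force: [-0.4, -2.9, -0.3]
opening: 42.0
```

>>> carry_out([
  {"delta_rot": [0,0,0],"translation": [0,0,0],"gripper": 30},
])

```text
time_s: 31.65
eef_pos: [581.8, -5.0, 183.6]
orientation: [0.709, -0.705, 0.0, 0.0]
force: [-0.5, -2.6, -0.1]
opening: 42.0
```

>>> carry_out([
  {"delta_rot": [0,0,0],"translation": [0,0,0],"gripper": 30},
])

```text
time_s: 31.78
eef_pos: [581.9, -4.9, 183.6]
orientation: [0.709, -0.705, 0.0, -0.0]
force: [-0.1, -2.5, -0.5]
opening: 42.2
```

>>> carry_out([
  {"delta_rot": [0,0,0],"translation": [0,0,0],"gripper": 30},
])

```text
time_s: 31.9
eef_pos: [581.8, -4.9, 183.7]
orientation: [0.709, -0.705, 0.0, -0.0]
force: [0.9, -3.1, -1.0]
opening: 42.1
```

```bash
python3 g.py
```

```text
[581.83  -4.91 183.63] [-0.03 -2.66 -0.19 -0.96 -0.03  0.02] [0.28 0.14 0.46 0.04 0.02 0.03] 32.3
```

>>> carry_out([
  {"delta_rot": [0,0,0],"translation": [0.3,0,-1],"gripper": 30},
  {"delta_rot": [0,0,0],"translation": [0,0,0],"gripper": 30},
  {"delta_rot": [0,0,0],"translation": [0,0,0],"gripper": 30},
  {"delta_rot": [0,0,0],"translation": [0,0,0],"gripper": 30},
  {"delta_rot": [0,0,0],"translation": [0,0,0],"gripper": 30},
])

```text
time_s: 32.92
eef_pos: [581.9, -5.1, 184.7]
orientation: [0.709, -0.705, -0.0, -0.0]
force: [-0.4, -2.9, 0.1]
opening: 42.0
```

>>> carry_out([
  {"delta_rot": [0,0,0],"translation": [0,0,0],"gripper": 30},
  {"delta_rot": [0,0,0],"translation": [0,0,0],"gripper": 30},
  {"delta_rot": [0,0,0],"translation": [0,0,0],"gripper": 30},
])

```text
time_s: 33.3
eef_pos: [581.8, -5.1, 184.6]
orientation: [0.709, -0.705, -0.0, -0.0]
force: [0.5, -1.6, -0.1]
opening: 42.0
```

>>> carry_out([
  {"delta_rot": [0,0,0],"translation": [0,0,0],"gripper": 30},
])

```text
time_s: 33.42
eef_pos: [581.8, -5.1, 184.6]
orientation: [0.709, -0.705, -0.0, -0.0]
force: [0.2, -2.7, -1.2]
opening: 42.1
```

>>> carry_out([
  {"delta_rot": [0,0,0],"translation": [0,0,0],"gripper": 30},
])

```text
time_s: 33.55
eef_pos: [581.8, -5.1, 184.6]
orientation: [0.709, -0.705, -0.0, -0.0]
force: [0.9, -2.5, -0.9]
opening: 42.4
```

>>> carry_out([
  {"delta_rot": [0,0,0],"translation": [0,0,0],"gripper": 30},
])

```text
time_s: 33.67
eef_pos: [581.8, -5.1, 184.6]
orientation: [0.709, -0.705, -0.0, -0.0]
force: [0.5, -2.3, 0.2]
opening: 42.3
```

>>> carry_out([
  {"delta_rot": [0,0,0],"translation": [0.3,0,0],"gripper": 30},
  {"delta_rot": [0,0,0],"translation": [0,0,0],"gripper": 30},
  {"delta_rot": [0,0,0],"translation": [0,0,0],"gripper": 30},
  {"delta_rot": [0,0,0],"translation": [0,0,0],"gripper": 30},
  {"delta_rot": [0,0,0],"translation": [0,0,0],"gripper": 30},
])

```text
time_s: 34.3
eef_pos: [581.8, -5.2, 184.7]
orientation: [0.709, -0.705, -0.0, -0.0]
force: [-0.5, -0.7, -0.6]
opening: 42.2
```

>>> carry_out([
  {"delta_rot": [0,0,0],"translation": [0,0,0],"gripper": 30},
  {"delta_rot": [0,0,0],"translation": [0,0,0],"gripper": 30},
  {"delta_rot": [0,0,0],"translation": [0,0,0],"gripper": 30},
])

```text
time_s: 34.67
eef_pos: [581.8, -5.2, 184.6]
orientation: [0.709, -0.705, -0.0, -0.0]
force: [-0.0, -0.5, -0.7]
opening: 41.9
```

>>> carry_out([
  {"delta_rot": [0,0,0],"translation": [0,0,0],"gripper": 30},
])

```text
time_s: 34.8
eef_pos: [581.8, -5.2, 184.6]
orientation: [0.709, -0.705, -0.0, -0.0]
force: [-0.8, 0.7, -0.2]
opening: 41.9
```

>>> carry_out([
  {"delta_rot": [0,0,0],"translation": [0,0,0],"gripper": 30},
])

```text
time_s: 34.92
eef_pos: [581.8, -5.2, 184.7]
orientation: [0.709, -0.705, -0.0, -0.0]
force: [0.1, 0.5, -0.5]
opening: 42.0
```

```bash
python3 g.py
```

```text
[581.82  -5.25 184.65] [-0.32  0.72  0.03  0.18  0.03  0.03] [0.53 0.44 0.41 0.03 0.04 0.03] 35.325
```

>>> carry_out([
  {"delta_rot": [0,0,0],"translation": [0,0,0],"gripper": 40},
  {"delta_rot": [0,0,0],"translation": [0,0,0],"gripper": 41},
  {"delta_rot": [0,0,0],"translation": [0,0,0],"gripper": 41.5},
  {"delta_rot": [0,0,0],"translation": [0,0,0],"gripper": 42},
], squeeze=20)

```text
time_s: 35.83
eef_pos: [581.8, -5.3, 184.6]
orientation: [0.709, -0.705, -0.0, -0.0]
force: [-0.9, 2.1, -0.5]
opening: 42.5
```

>>> carry_out([
  {"delta_rot": [0,0,0],"translation": [0,0,0],"gripper": 44},
  {"delta_rot": [0,0,0],"translation": [0,0,0],"gripper": 46},
  {"delta_rot": [0,0,0],"translation": [0,0,0],"gripper": 50},
  {"delta_rot": [0,0,0],"translation": [0,0,0],"gripper": 60},
  {"delta_rot": [0,0,0],"translation": [0,0,0],"gripper": 85},
])

```text
time_s: 36.45
eef_pos: [581.8, -5.6, 184.6]
orientation: [0.709, -0.705, 0.0, 0.0]
force: [0.1, -0.1, -0.4]
opening: 76.0
```

>>> carry_out([
  {"delta_rot": [0,0,0],"translation": [0,0,0],"gripper": 85},
  {"delta_rot": [0,0,0],"translation": [0,0,0],"gripper": 85},
  {"delta_rot": [0,0,0],"translation": [0,0,0],"gripper": 85},
  {"delta_rot": [0,0,0],"translation": [0,0,0],"gripper": 85},
])

```text
time_s: 36.95
eef_pos: [581.8, -5.4, 184.6]
orientation: [0.709, -0.705, -0.0, -0.0]
force: [0.2, 0.3, -0.4]
opening: 85.0
```

```bash
python3 - <<'E'
from h import *
s=bot.observe(); print(s['eef_pos'],s['force'],s['opening'])
w=save('wrist','8w')[:,:,::-1];a=save('side','8s')[:,:,::-1]
cv2.imwrite('pics/8c.png',np.hstack([cv2.resize(w[120:420,180:450],(540,600)),cv2.resize(a[100:300,275:360],(255,600),interpolation=cv2.INTER_CUBIC)]))
E
```

```text
[581.83824974  -5.371254   184.64095586] [ 0.15530494  0.31544731 -0.38349226] 85.01768948146366
```

View pics/8c.png

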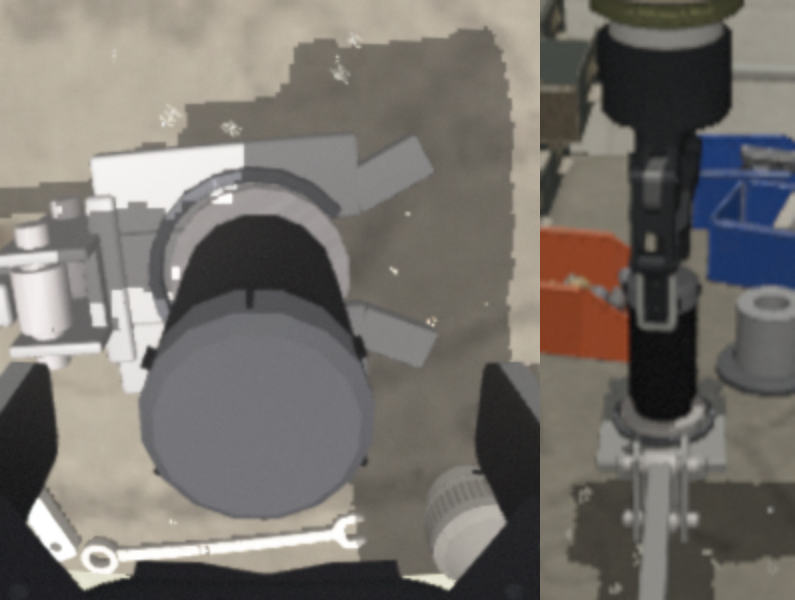

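The driver stands upright in the rim, released, with the fingers clear on both sides. I'll withdraw straight up.

>>> carry_out([
  {"delta_rot": [0,0,0],"translation": [0,0,-15],"gripper": 85},
  {"delta_rot": [0,0,0],"translation": [0,0,-30],"gripper": 85},
  {"delta_rot": [0,0,0],"translation": [0,0,-35],"gripper": 85},
  {"delta_rot": [0,0,0],"translation": [0,0,-35],"gripper": 85},
  {"delta_rot": [0,0,0],"translation": [0,0,-20],"gripper": 85},
])

```text
time_s: 37.67
eef_pos: [582.3, -5.2, 323.2]
orientation: [0.709, -0.705, 0.001, -0.001]
force: [-0.1, 0.3, -0.2]
opening: 85.0
```

>>> carry_out([
  {"delta_rot": [0,0,0],"translation": [0,0,0],"gripper": 85},
  {"delta_rot": [0,0,0],"translation": [0,0,0],"gripper": 85},
  {"delta_rot": [0,0,0],"translation": [0,0,0],"gripper": 85},
])

```text
time_s: 38.05
eef_pos: [581.4, -5.5, 318.4]
orientation: [0.709, -0.705, -0.001, 0.001]
force: [1.7, 0.6, 0.2]
opening: 84.8
```

```bash
python3 - <<'E'
from h import *
b=bot.read_camera('side')[:,:,::-1]; 
for i in range(3): bot.read_camera('wrist')
a=save('side','9s')[:,:,::-1]
o=cv2.imread('pics/8s.png'); print('moved px', np.abs(a[190:260,300:345].astype(int)-b[190:260,300:345]).mean(), np.abs(a[210:260,300:345].astype(int)-o[210:260,300:345]).mean())
c=save('scene','9sc')[:,:,::-1]
cv2.imwrite('pics/9c.png',np.hstack([cv2.resize(a[100:420,240:460],(400,582)),cv2.resize(c[140:380,280:440],(388,582))]))
E
```

```text
moved px 0.8096296296296296 4.310370370370371
```

View pics/9c.png

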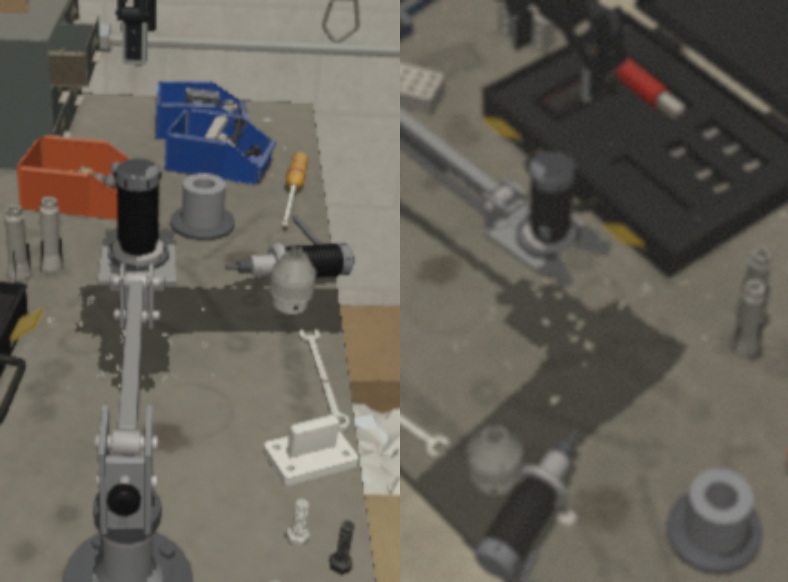

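The driver hangs upright in the fork at (135,215) in the side crop, and the arm is still. The rest is empty and the bystanders are standing. I'm handing the job in.

```bash
python3 -c "
from rig import bot
print(bot.close_job())"
```

```text
the job is handed in; nothing more can be done
None
```

The far driver now hangs upright in the balancer fork, collar inside the rim, and I've handed the job in at about 38 s of the 67 s allowed. I lifted it out of the rest (about 7 N) and slid it in above the rim. I then lowered it until the collar met the plate, eased the arm down about 90 mm, and let go once the spring carried the weight.

**Checks**
- **Before letting go:** the averaged vertical force was about 0 N (mean +0.03 N, single readings −0.7 to −0.2 N). The force along the arm averaged about 0.7 N, and rose to about 2 N when I lowered the grip to 20 N.
- **After letting go:** the fork stayed where it was in the pictures, about 0.2 s apart. The driver stands upright in the rim, the gripper is well clear above it, and the chuck, collets, bracket and bolt are standing.

**Not clean or not confirmed**
- **Pushes along the arm:** during the descent the force along the arm several times read 3–4 N, and once about 5.5 N. This was friction and positioning lag, and I eased it off each time.
- **Collar fully home:** I judged this from the contact height (about 0.5 mm from prediction) and the pictures. I did not measure it directly.
- **Fallen look-alike:** the near driver look-alike fell over during the first approach. The gripper was never near it and the wrist force showed no contact, but I did not see what caused it. It lies at rest on the bench near the chuck, which shows no clear movement (positions agree within about 10 mm).

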